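# Feel-test two spacer plates in a thickness gauge and bin them

### The job

Two spacer plates are waiting one behind the other in the lane of the bench gauge: one at a time, push each along the lane at the gauge jaws to feel whether it goes. A plate that slides through goes on into the pass bin beyond the jaws; a plate that is stopped by the jaws must not be forced, push it sideways off the lane into the reject bin. Leave the loose wrench beside the gauge and the angle bar where they are, and finish with each plate lying in its proper bin.

Things in the scene. Friction and masses are not known exactly. Their poses are not given: they have to be found in the camera images.
- gauge: fixed grey bench gauge, a block 80 mm wide (y) with a flat top, the lane, 30 mm above the bench. Origin on the bench below the lane's middle line and the jaws' front faces; z up; +x is the test direction, +y the reject side. The lane runs from x = -250 mm to a plain edge at x = +64 mm over the pass bin. The plates wait at negative x, long side along x.
- lane_lips (a point): point on the lane's middle line, 178 mm before the jaws (gauge x = -178 mm), at lane top height; axes as the gauge's. Lips 5 mm high, 4 mm thick, inner faces at y = -36 and +36 mm, guide the plates: on the -y side along the whole lane, on the +y side only from x = -249 to -107 mm of the gauge. From there to the jaws the +y side is a plain edge (y = +40 mm) over the reject bin.
- jaws: two rigid fixed steel jaws of the gauge, origin and axes as gauge. At x = 0 to 20 mm they overhang the lane from both sides, 18 mm above it, tops 62 mm above the bench. A 16 mm plate slides under with friction only (below 4 N); a 20 mm plate stops dead with its middle at x = -36 mm. Slanted lead-ins on the posts, outside y = +-37 mm, guide a skewed plate in.
- jaw_slot (a point): middle of the open slot between the two jaws, 62 mm above the bench at their top, gauge x = +10 mm, y = 0; axes as the gauge's. The slot is 34 mm wide (y = -17 to +17 mm), open upward: shut fingers, narrow way across, can follow a plate through it along the lane.
- pass_bin: low open steel tray fixed to the gauge at the lane's end beyond the jaws, 116 x 96 mm (x, y), 28 mm high, walls and floor 3 mm; origin at the middle of its underside, axes as the gauge's; centre at gauge x = +124 mm, y = 0. A plate pushed right off the lane's end drops 27 mm into it.
- reject_bin: low open steel tray fixed beside the lane just before the jaws, 112 x 92 mm (x, y), 28 mm high, walls and floor 3 mm; origin at the middle of its underside, axes as the gauge's; centre at gauge x = -46 mm, y = +87.5 mm. A plate pushed right off the lane's side drops 27 mm into it.
- plate_a_mid (a point): middle of one of two alike aluminium spacer plates, 72 mm long (its x, along the lane), 64 mm wide (y), two 11 mm holes; 0.2 to 0.4 kg. This point is 9 mm above its underside. One plate is ahead of the other in the lane, 60 to 85 mm between them; either may be ahead. One may be 16 mm thick (good), or 20 mm (too thick): not known which, to be felt.
- plate_b_mid (a point): middle of one of two alike aluminium spacer plates, 72 mm long (its x, along the lane), 64 mm wide (y), two 11 mm holes; 0.2 to 0.4 kg. This point is 9 mm above its underside. One plate is ahead of the other in the lane, 60 to 85 mm between them; either may be ahead. One may be 16 mm thick (good), or 20 mm (too thick): not known which, to be felt.
- plate_a: the plate of plate_a_mid as a body; origin at the middle of its underside, x along its length, z up.
- plate_b: the plate of plate_b_mid as a body; origin at the middle of its underside, x along its length, z up.
- wrench: loose bystander: steel adjustable wrench, 168 x 38 x 14 mm, lying on the bench beside the lane, on its reject (+y) side; origin at the middle of its underside. To be left alone.
- angle_bar: loose bystander: plain steel angle bar, 140 x 20 x 17 mm, lying on the bench to the left; origin at the middle of its underside. To be left alone.
There are look-alikes about, which are no part of the job. What is shaped like the plate_a but yellow is not meant.

How it is judged (in metres and radians):
On the way, in this order (a step that is already met when the one before it is completed fails the run):
1. the first plate is tried at the jaws: it slides in under them, or is pressed lightly against them and stops (((x of plate_a_mid in the frame of gauge between -0.025 and 0.035 m and y of plate_a_mid in the frame of gauge between -0.02 and 0.02 m and z of plate_a_mid in the frame of gauge between 0.03 and 0.055 m) or (contact force between plate_b and jaws above 1 N and x of plate_b_mid in the frame of gauge between -0.055 and -0.025 m and y of plate_b_mid in the frame of gauge between -0.02 and 0.02 m and z of plate_b_mid in the frame of gauge between 0.03 and 0.055 m))), for 0.05 s.
2. with the first plate in its proper bin, the other plate is tried at the jaws (((x of plate_a_mid in the frame of pass_bin between -0.045 and 0.045 m and y of plate_a_mid in the frame of pass_bin between -0.04 and 0.04 m and z of plate_a_mid in the frame of pass_bin between -0.005 and 0.03 m and (contact force between plate_b and jaws above 1 N and x of plate_b_mid in the frame of gauge between -0.055 and -0.025 m and y of plate_b_mid in the frame of gauge between -0.02 and 0.02 m and z of plate_b_mid in the frame of gauge between 0.03 and 0.055 m)) or (x of plate_b_mid in the frame of reject_bin between -0.045 and 0.045 m and y of plate_b_mid in the frame of reject_bin between -0.04 and 0.04 m and z of plate_b_mid in the frame of reject_bin between -0.005 and 0.03 m and (x of plate_a_mid in the frame of gauge between -0.025 and 0.035 m and y of plate_a_mid in the frame of gauge between -0.02 and 0.02 m and z of plate_a_mid in the frame of gauge between 0.03 and 0.055 m)))), for 0.05 s.
At the end, for the whole second after the job is handed in: The plate that fits the gauge lies in the pass bin and the plate that does not lies in the reject bin: each plate's middle within 45 mm (along the gauge) and 40 mm (across it) of its bin's centre, below 30 mm above the bench, and at rest (x of plate_a_mid in the frame of pass_bin between -0.045 and 0.045 m and y of plate_a_mid in the frame of pass_bin between -0.04 and 0.04 m and z of plate_a_mid in the frame of pass_bin between -0.005 and 0.03 m and x of plate_b_mid in the frame of reject_bin between -0.045 and 0.045 m and y of plate_b_mid in the frame of reject_bin between -0.04 and 0.04 m and z of plate_b_mid in the frame of reject_bin between -0.005 and 0.03 m and linear speed of each of plate_a, plate_b below 0.02 m/s); the robot touches nothing.
It fails at once if a plate is forced: it presses on the jaws with more than 60 N (contact force between any of plate_a, plate_b and jaws above 60 N).
It fails at once if the wrench or the angle bar is moved by more than 40 mm (distance of any of wrench, angle_bar from where it was at the start of the episode above 0.04 m).
It also fails if it takes over 66 s, if anything falls off the work surface, if the arm or the gripper's body presses on something with over 40 N, if the wrist force passes 120 N, or if a joint passes its speed limit or range.

### The arm

A 6-joint arm with a two-finger parallel gripper is mounted at the origin on a cart in front of the work surface, level with it; the furniture and walls round the work are solid. World frame = base frame: x ahead of the robot, y to its left, z up, the work surface at z = 0. Lengths are in mm, angles in rad, forces in N, time in s.
With the tool pointing down it reaches from about 250 to 850 mm from the base axis. Payload 12.5 kg.
Tool frame: the origin (TCP) lies between the finger pads; the fingertips stand 17 mm ahead of it and the grasp point (between the pads) lies 2 mm behind it (manip.tips_ahead is the z of the fingertips in the tool frame, in mm); z points along the fingers, y is the direction in which the jaws open and shut (so a half turn about z gives the same grasp; the last joint's range is limited). The gripper opens to 93 mm and grips with 3 to 60 N. Pads are 15 mm wide; open, the fingers measure 128 mm over their backs; the gripper's body (75 mm by 188 mm) begins 65 mm behind the grasp point.
Start: joints at [-1.229, 0.351, 1.652, -0, 1.139, -0.085], TCP at [227.695, -500.639, 235.633] pointing down, gripper open.
Joint ranges: [-2.75, 2.75], [-0.79, 2.1], [0.01, 2.65], [-1.57, 4.71], [0.07, 3.14], [-2.87, 2.87]. Speed limits (rad/s): [2.22, 2.22, 2.79, 3.14, 3.14, 3.14].

### API

Orientations are given as a 3x3 rotation matrix whose columns are the frame's x, y, z axes.
In Python, from workcell import manip, imaging, hand_in gives the robot as it stands.
- The arm moves only by the shell command python3 -m creep 'ROWS' [OPENING] [FORCE]. ROWS is a JSON object of lists of equal length, an entry for each row: "xyz": the shift along the tool's x, y, z in mm, a list of three; "angular": the turn, a rotation vector about the tool's x, y, z in degrees, a list of three. In form: {"xyz": [[tx, ty, tz], ...], "angular": [[ax, ay, az], ...]}. A call has 1 to 10 rows; each row is the pose to reach, as a shift and turn from the pose measured when the call began, along the tool's axes at that moment; what a row does not reach only later rows make up. A row lasts 1/12 s, in which the tool goes at most 41.7 mm and 7.16 degrees, less where a joint would pass 70% of its speed; a pose out of reach is approached as far as the arm can. A call with a gripper value outside its range is refused whole. OPENING is the finger opening in mm, from 0 to 93, set as the call begins (- or left out, the last holds). The fingers move at their own pace and stop on an object; FORCE is the grip in N (left out, the last holds). Time passes only in rows, so rows that repeat a pose let the fingers close. It gives the time, the measured TCP pose, the force and the opening at its end, in the units of the state.
- manip.sense(): the state, without advancing time (a new reading comes with each control period).
- imaging.snapshot(name): name is "side" or "top"; returns the picture (480x640x3 uint8, red, green, blue); there is no depth.
- imaging.camera_info(name): a dict with "camera_matrix" (3x3 intrinsics, pixels), "world_to_cam" (4x4, takes a point from world to camera coordinates). Camera axes: x right, y up, looking along -z (the intrinsics and any distortion apply to the point x, -y, -z); pixel columns grow to the right and rows downward; lengths in mm; the calibration is good to about 2 mm. A picture is of the moment at which its call begins. camera_info takes no time and is no camera call.
- hand_in(): hands the job in, once; it reports no verdict.
Trained networks look in the newest picture that a camera, given by its name, has taken for a name from the list of things; names that differ only in an ending like _2 or _b are one class to them, and where a whole thing is asked for, a point or a joint stands for the part that bears it (a point fixed in the world has none). Each returns a list of dicts, best first, with "confidence" (0 to 1); they miss things now and then, are a little off and sometimes report something else, mostly with a low value. They report only what shows in the picture. A call takes as long as a camera call. They do not tell look-alikes from the thing itself.
- imaging.boxes_of(camera, name): "xyz" ([x, y, z] in mm, in world coordinates, good to about 4 mm: the middle of the surface that is visible of it).
- imaging.place_of(camera, name): "xyz" ([x, y, z] in mm, in world coordinates, good to about 4 mm: a listed point, or the origin of a listed thing).
The state is a dict: "time": time; "joint_positions": joint angles; "joint_velocities": joint speeds; "effort": joint torques, N m; "eef_pos": TCP position; "tool_rot": TCP orientation; "ft_force": force on the tool from outside, world axes, zero at the start; "wrist_torque": the same for the moment, N m; "width": finger opening in mm.
Only numpy, scipy, OpenCV 4.12 (cv2) and the standard library are available. Lean on these libraries where they do the work, as an engineer would, in place of code of your own. Each camera call takes 0.05 s, during which the arm holds its last target.

## Working session

There is one attempt and no reset: what is moved stays moved. The work goes in short steps, Python scripts to look and compute and a shell command to move; the robot and the scene stay as the last step left them, time stands still between calls to the robot, and variables do not carry over. Pictures are saved under pics/ and viewed, and the job is handed in when it is done.

```bash
ls; mkdir -p pics
python3 - <<'E'
from workcell import manip, imaging
import cv2
s=manip.sense();print(s['time'],s['eef_pos'],s['tool_rot'],s['ft_force'],s['width'],manip.tips_ahead)
for c in("top","side"):
    im=imaging.snapshot(c);cv2.imwrite(f'pics/{c}0.png',im[:,:,::-1])
for c in("top","side"):
  for n in("gauge","jaw_slot","lane_lips","plate_a_mid","pass_bin","reject_bin","wrench"):
    if c=="side" and n=="wrench":continue
    print(c,n,[(d['xyz'],d['confidence']) for d in imaging.place_of(c,n)])
print(manip.sense()['time'])
E
```

```text
pics
0.0 [ 227.58080081 -500.35172845  235.10088693] [[ 9.10286782e-01  4.13978015e-01 -4.21686812e-04]
 [ 4.13978224e-01 -9.10286138e-01  1.08477275e-03]
 [ 6.52164088e-05 -1.16202345e-03 -9.99999323e-01]] [-0.05208882  0.42131929  0.48938801] 92.72755687999013 17.0
top gauge [([468.6, -18.4, 0.3], 0.86)]
top jaw_slot [([467.0, -29.8, 56.9], 0.55), ([466.4, -21.7, 0.5], 0.19)]
top lane_lips [([464.5, 158.8, 27.6], 0.77)]
top plate_a_mid [([457.6, 336.0, 5.9], 0.61), ([468.1, 40.6, 40.7], 0.6)]
top pass_bin [([469.2, -140.4, -3.3], 0.69), ([460.2, 178.3, 39.5], 0.35)]
top reject_bin [([553.9, 24.6, -0.0], 0.94)]
top wrench [([540.0, 200.9, -1.3], 0.61), ([466.7, -20.2, 1.3], 0.26)]
side gauge [([467.9, -17.3, 2.2], 0.75)]
side jaw_slot [([468.1, -32.4, 62.3], 0.66)]
side lane_lips [([463.9, 156.1, 30.5], 0.59)]
side plate_a_mid [([467.2, 37.0, 36.1], 0.88)]
side pass_bin [([473.4, -147.4, 3.1], 0.86)]
side reject_bin [([556.8, 29.8, 1.8], 0.7)]
0.75
```

View pics/top0.png

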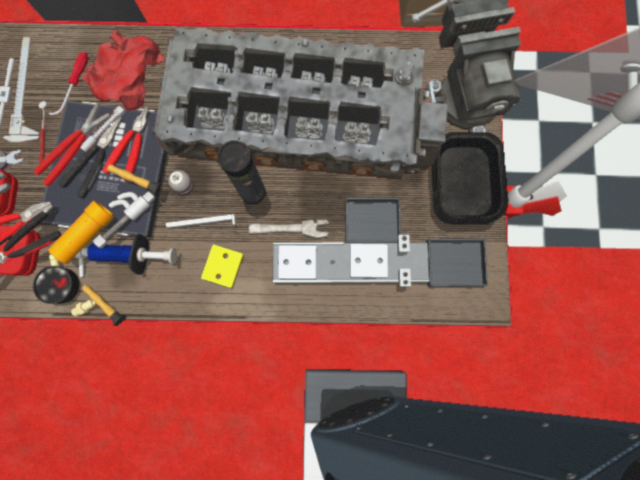

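View pics/side0.png

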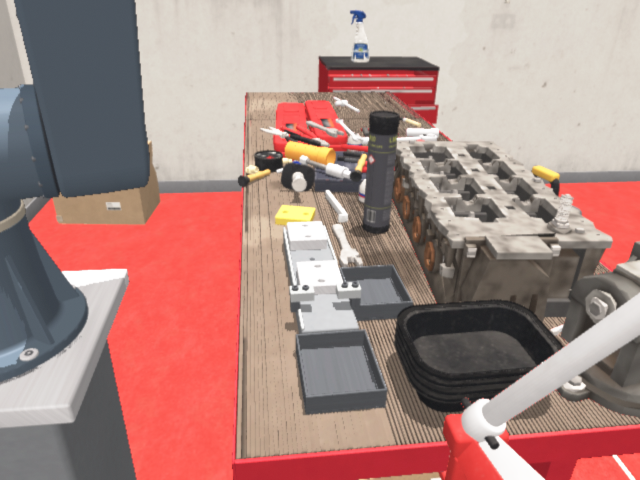

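```bash
cat > h.py <<'E'
import numpy as np,cv2
from workcell import manip, imaging
def ray(c,uv,z):
    i=imaging.camera_info(c);K=np.array(i['camera_matrix']);T=np.array(i['world_to_cam'])
    d=np.array([(uv[0]-K[0,2])/K[0,0],-(uv[1]-K[1,2])/K[1,1],-1.])
    R=T[:3,:3];o=-R.T@T[:3,3];d=R.T@d
    return (o+d*(z-o[2])/d[2])
def proj(c,p):
    i=imaging.camera_info(c);K=np.array(i['camera_matrix']);T=np.array(i['world_to_cam'])
    q=T[:3,:3]@np.array(p)+T[:3,3];q=K@np.array([q[0],-q[1],-q[2]]);return q[:2]/q[2]
E
python3 - <<'E'
from h import *
print({k:v for k,v in imaging.camera_info('top').items() if k not in('camera_matrix','world_to_cam')}.keys())
im=cv2.imread('pics/top0.png');c=im[190:295,265:495]
cv2.imwrite('pics/top0z.png',cv2.resize(c,None,fx=3.4,fy=3.4,interpolation=cv2.INTER_CUBIC))
im=cv2.imread('pics/side0.png');c=im[200:420,260:430]
cv2.imwrite('pics/side0z.png',cv2.resize(c,None,fx=2.7,fy=2.7,interpolation=cv2.INTER_CUBIC))
E
```

```text
dict_keys([])
```

View pics/top0z.png

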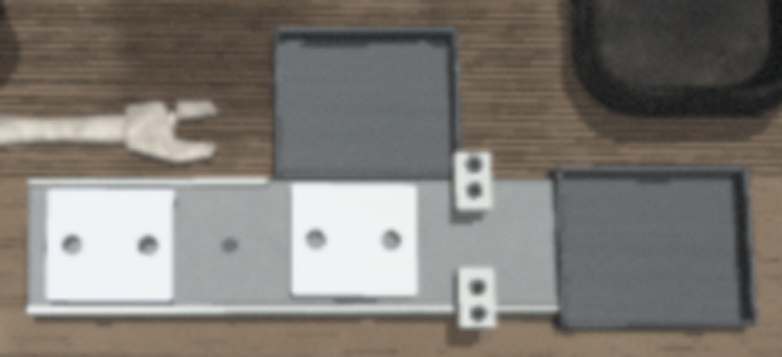

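View pics/side0z.png

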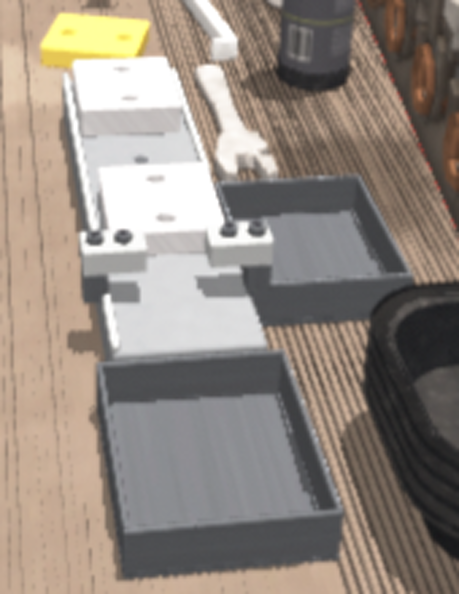

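Run:
```python
from h import *
P=lambda u,v,z:ray('top',(265+(u+.5)/3.4-.5,190+(v+.5)/3.4-.5),z).round(1)
for n,u,v,z in [("lipend far +y corner",28,180,33),("lipend -y outer",28,314,33),("-y lip outer at exit",558,311,33),("lane end top",556,180,30),
 ("plus lip end",268,180,35),("jaw+ fl",455,152,62),("jaw+ br",492,210,62),("jaw- fl",458,267,62),("jaw- br",495,326,62),
 ("pf bl",292,183,49),("pf br",416,183,49),("pf fl",292,296,49),("pf fr",416,296,49),("pr",47,189,47),("pr",172,188,47),("pr",172,300,47),("pr",47,300,47),
 ("pass tl",556,168,28),("pass tr",747,168,28),("pass br",754,326,28),("rej tl",274,30,28),("rej tr",456,30,28)]: print(n,P(u,v,z))
```

```text
lipend far +y corner [501.1 229.8  33. ]
lipend -y outer [421.8 227.1  33. ]
-y lip outer at exit [429.5 -83.4  33. ]
lane end top [507.7 -84.4  30. ]
plus lip end [503.6  87.6  35. ]
jaw+ fl [517.9 -18.9  62. ]
jaw+ br [484.5 -39.9  62. ]
jaw- fl [451.3 -20.   62. ]
jaw- br [418.1 -40.8  62. ]
pf bl [499.9  74.3  49. ]
pf br [501.3   1.9  49. ]
pf fl [434.   73.7  49. ]
pf fr [435.4   2.2  49. ]
pr [493.9 217.2  47. ]
pr [495.9 144.2  47. ]
pr [430.5 142.9  47. ]
pr [429.1 215.1  47. ]
pass tl [515.3 -85.   28. ]
pass tr [ 517.6 -199.4   28. ]
pass br [ 423.3 -200.    28. ]
rej tl [596.7  84.5  28. ]
rej tr [599.  -25.9  28. ]
```

```bash
python3 -m creep '{"xyz": [[468,-456,0],[468,-456,0],[468,-456,0],[468,-456,0],[468,-456,0],[468,-456,0],[468,-456,0],[468,-456,0],[468,-456,0],[468,-456,0]], "angular": [[0,0,23.2],[0,0,23.2],[0,0,23.2],[0,0,23.2],[0,0,23.2],[0,0,23.2],[0,0,23.2],[0,0,23.2],[0,0,23.2],[0,0,23.2]]}' 0 20
cat >> h.py <<'E'
O=np.array([467.5,-19.8,0]);psi=0.0226
G=np.array([[np.sin(psi),np.cos(psi),0],[-np.cos(psi),np.sin(psi),0],[0,0,1]]) # cols gx,gy,gz
def st(tgt=None,sh=True):
    s=manip.sense();p=np.array(s['eef_pos']);R=np.array(s['tool_rot'])
    print('t',round(s['time'],2),'tips in gauge',(G.T@(p+R[:,2]*17-O)).round(1),'F(gauge)',(G.T@np.array(s['ft_force'])).round(1),'w',round(s['width'],1),'yawerr',np.degrees(np.arctan2(R[1,0],R[0,0])-psi).round(2),'tilt',R[2,:2].round(3))
    if tgt is not None:
        w=O+G@np.array(tgt); print('tool shift to tips target',(R.T@(w-(p+R[:,2]*17))).round(1))
E
python3 -c "
from h import *
st([-128.5,0,120])"
```

```text
time: 1.58
eef_pos: [378.7, -112.1, 236.0]
tool_rot: [[1.0, 0.022, 0.001], [0.022, -1.0, -0.0], [0.001, 0.0, -1.0]]
ft_force: [1.0, -0.9, 0.1]
width: 31.1
t 1.58 tips in gauge [ 90.2 -90.9 219. ] F(gauge) [0.9 1.  0.1] w 31.1 yawerr -0.06 tilt [0.001 0.   ]
tool shift to tips target [  90.6 -218.9   99. ]
```

```bash
python3 -m creep '{"xyz": [[91,-219,50],[91,-219,80],[91,-219,80],[91,-219,99],[91,-219,99],[91,-219,99],[91,-219,99],[91,-219,99]], "angular": [[0,0,0],[0,0,0],[0,0,0],[0,0,0],[0,0,0],[0,0,0],[0,0,0],[0,0,0]]}'
python3 - <<'E'
from h import *
st([-128.5,0,37])
im=imaging.snapshot('top');cv2.imwrite('pics/t1.png',im[:,:,::-1])
im=imaging.snapshot('side');cv2.imwrite('pics/s1.png',im[:,:,::-1])
E
```

```text
time: 2.25
eef_pos: [464.8, 110.5, 135.7]
tool_rot: [[1.0, 0.025, -0.001], [0.025, -1.0, -0.001], [-0.001, 0.001, -1.0]]
ft_force: [-0.8, 0.4, -0.4]
width: 0.3
t 2.25 tips in gauge [-130.3    0.2  118.7] F(gauge) [-0.4 -0.8 -0.4] w 0.3 yawerr 0.12 tilt [-0.001  0.001]
tool shift to tips target [-0.1  1.8 81.7]
```

View pics/t1.png

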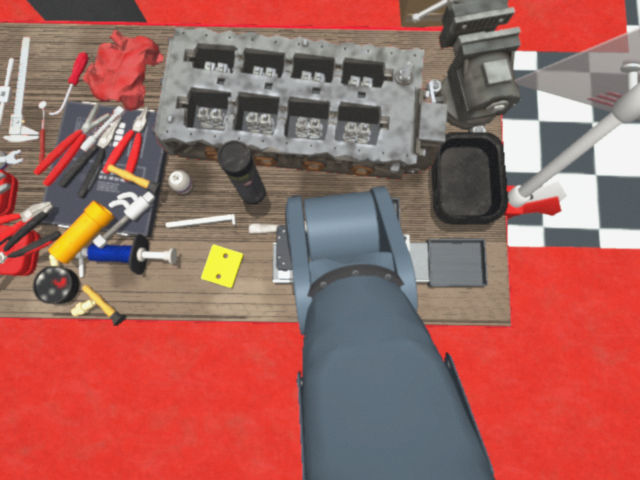

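View pics/s1.png

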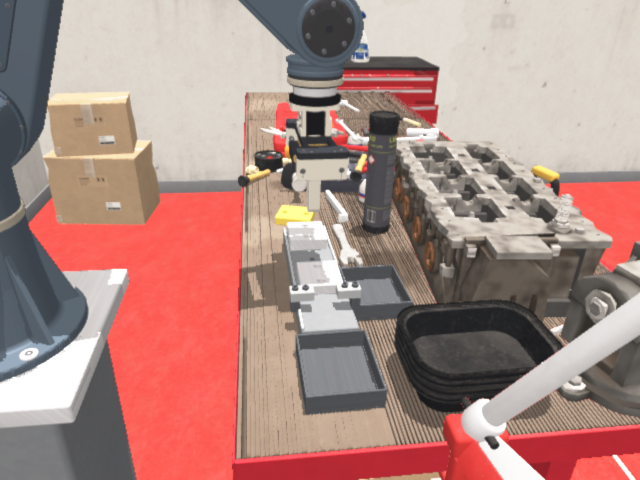

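The top view is covered by the arm. In the side view the shut fingers hang over the lane (px ~315,205), clear of everything. I'll lower them into the gap.

```bash
python3 -m creep '{"xyz": [[0,2,30],[0,2,60],[0,2,80],[0,2,83],[0,2,83]], "angular": [[0,0,0],[0,0,0],[0,0,0],[0,0,0],[0,0,0]]}' 
python3 -c "
from h import *
st([-112,0,36])"
```

```text
time: 2.77
eef_pos: [464.7, 105.1, 54.5]
tool_rot: [[1.0, 0.021, -0.0], [0.021, -1.0, -0.001], [-0.0, 0.001, -1.0]]
ft_force: [0.0, 0.3, 0.3]
width: 0.5
t 2.77 tips in gauge [-124.9    0.    37.5] F(gauge) [-0.3  0.1  0.3] w 0.5 yawerr -0.11 tilt [-0.     0.001]
tool shift to tips target [ 0.  12.9  1.5]
```

```bash
python3 -m creep '{"xyz": [[0,5,1],[0,9,1],[0,12,1],[0,15,1],[0,18,1],[0,20,1]], "angular": [[0,0,0],[0,0,0],[0,0,0],[0,0,0],[0,0,0],[0,0,0]]}' 
python3 -c "
from h import *
st([-90,0,36.5])"
```

```text
time: 3.27
eef_pos: [465.5, 84.9, 54.0]
tool_rot: [[1.0, 0.02, 0.001], [0.02, -1.0, -0.0], [0.001, 0.0, -1.0]]
ft_force: [-0.3, 3.9, 3.5]
width: 0.8
t 3.27 tips in gauge [-104.7    0.3   37. ] F(gauge) [-3.9 -0.2  3.5] w 0.8 yawerr -0.13 tilt [0.001 0.   ]
tool shift to tips target [-0.3 14.7  0.5]
```

```bash
python3 -m creep '{"xyz": [[0,2,0],[0,4,0],[0,6,0],[0,8,0],[0,10,0]], "angular": [[0,0,0],[0,0,0],[0,0,0],[0,0,0],[0,0,0]]}' | grep force
python3 -m creep '{"xyz": [[0,1,0],[0,2,0],[0,3,0]], "angular": [[0,0,0],[0,0,0],[0,0,0]]}' | grep force
python3 -c "
from h import *
st([-90,0,36.5])"
```

```text
ft_force: [-0.6, 3.8, 3.2]
ft_force: [-0.1, 2.8, 3.2]
t 3.93 tips in gauge [-91.6   0.4  37.1] F(gauge) [-2.8 -0.   3.2] w 0.7 yawerr -0.13 tilt [0.001 0.   ]
tool shift to tips target [-0.4  1.6  0.6]
```

```bash
for i in 1 2 3; do python3 -m creep '{"xyz": [[0,1,0],[0,2,0]], "angular": [[0,0,0],[0,0,0]]}' | egrep "force|pos"; done
python3 -c "
from h import *
st()"
```

```text
eef_pos: [465.9, 69.7, 54.1]
ft_force: [0.2, 2.8, 3.3]
eef_pos: [465.9, 67.6, 54.1]
ft_force: [0.7, 2.1, 2.0]
eef_pos: [466.0, 65.5, 54.1]
ft_force: [-0.4, 2.9, 3.6]
t 4.43 tips in gauge [-85.3   0.4  37.1] F(gauge) [-2.9 -0.4  3.6] w 0.1 yawerr -0.12 tilt [0.001 0.   ]
```

```bash
python3 -m creep '{"xyz": [[0,1,0],[0,2,0],[0,3,0]], "angular": [[0,0,0],[0,0,0],[0,0,0]]}' | egrep "force|pos"
python3 -m creep '{"xyz": [[0,1,0],[0,2,0],[0,3,0]], "angular": [[0,0,0],[0,0,0],[0,0,0]]}' | egrep "force|pos"
python3 - <<'E'
from h import *
st()
im=imaging.snapshot('side');cv2.imwrite('pics/s2.png',cv2.resize(im[180:360,240:420,::-1],None,fx=3.3,fy=3.3,interpolation=cv2.INTER_CUBIC))
E
```

```text
eef_pos: [466.0, 62.4, 54.1]
ft_force: [-0.9, 2.3, 2.6]
eef_pos: [466.1, 59.3, 54.1]
ft_force: [-0.9, 2.9, 2.3]
t 4.93 tips in gauge [-79.1   0.4  37.1] F(gauge) [-2.9 -0.9  2.3] w 0.9 yawerr -0.12 tilt [0.001 0.   ]
```

View pics/s2.png

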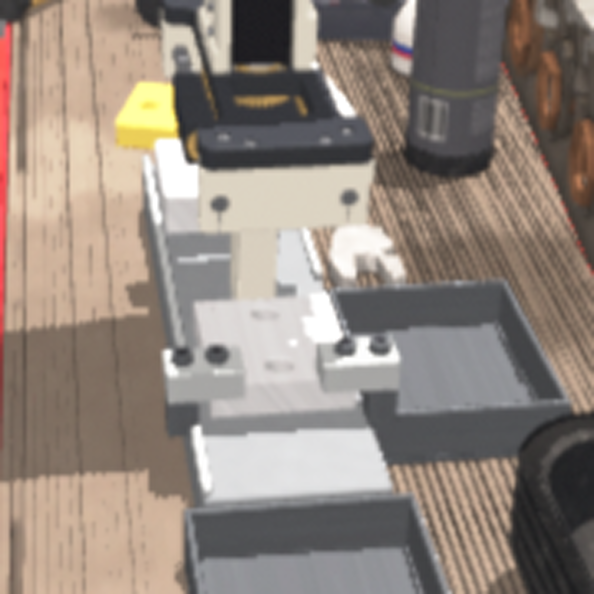

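The front plate's leading face is clearly beyond the jaws (zoomed px ~280,405), and the force stayed at 3 N. So it's the good plate, and I'll push it on through.

```bash
python3 -m creep '{"xyz": [[0,4,0],[0,10,0],[0,17,0],[0,24,0],[0,31,0],[0,38,0],[0,45,0],[0,52,0],[0,59,0],[0,66,0]], "angular": [[0,0,0],[0,0,0],[0,0,0],[0,0,0],[0,0,0],[0,0,0],[0,0,0],[0,0,0],[0,0,0],[0,0,0]]}' | egrep "force|pos"
python3 -c "
from h import *
st([52,0,37])"
```

```text
eef_pos: [467.4, -7.6, 54.1]
ft_force: [-0.1, 3.1, 2.4]
t 5.82 tips in gauge [-12.2   0.2  37.1] F(gauge) [-3.1 -0.1  2.4] w 0.6 yawerr -0.13 tilt [0.001 0.   ]
tool shift to tips target [-0.  64.2  0.1]
```

```bash
python3 -m creep '{"xyz": [[0,6,0],[0,12,0],[0,18,0],[0,24,0],[0,30,0],[0,36,0],[0,42,0],[0,48,0],[0,54,0],[0,60,0]], "angular": [[0,0,0],[0,0,0],[0,0,0],[0,0,0],[0,0,0],[0,0,0],[0,0,0],[0,0,0],[0,0,0],[0,0,0]]}' | egrep "force|pos"
python3 - <<'E'
from h import *
st([60,0,37])
im=imaging.snapshot('side');cv2.imwrite('pics/s3.png',cv2.resize(im[180:420,240:440,::-1],None,fx=2.5,fy=2.5,interpolation=cv2.INTER_CUBIC))
E
```

```text
eef_pos: [469.8, -68.1, 55.6]
ft_force: [-0.9, 1.9, 12.8]
t 6.65 tips in gauge [48.4  1.2 38.6] F(gauge) [-1.9 -0.9 12.8] w 0.1 yawerr -0.13 tilt [0.003 0.001]
tool shift to tips target [-1.2 11.6  1.6]
```

View pics/s3.png

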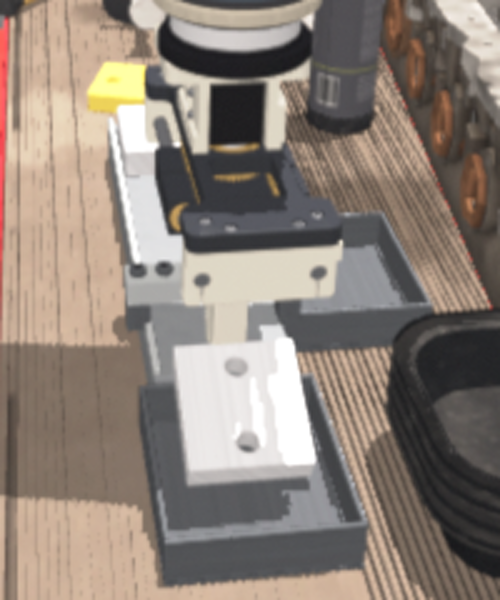

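The plate is tipping over the lane's end into the pass bin, with its rear still on the edge. I'll push a little further.

```bash
python3 -m creep '{"xyz": [[-1,4,-1],[-1,8,-1],[-1,12,-1],[-1,14,-1]], "angular": [[0,0,0],[0,0,0],[0,0,0],[0,0,0]]}' | egrep "force|pos"
python3 - <<'E'
from h import *
st([60,0,37])
im=imaging.snapshot('side');cv2.imwrite('pics/s4.png',cv2.resize(im[180:420,240:440,::-1],None,fx=2.5,fy=2.5,interpolation=cv2.INTER_CUBIC))
E
```

```text
eef_pos: [468.8, -83.7, 56.0]
ft_force: [0.1, 1.2, -0.3]
t 7.03 tips in gauge [63.9 -0.1 39. ] F(gauge) [-1.2  0.1 -0.3] w 0.5 yawerr -0.15 tilt [0.003 0.001]
tool shift to tips target [ 0.1 -3.9  2. ]
```

View pics/s4.png

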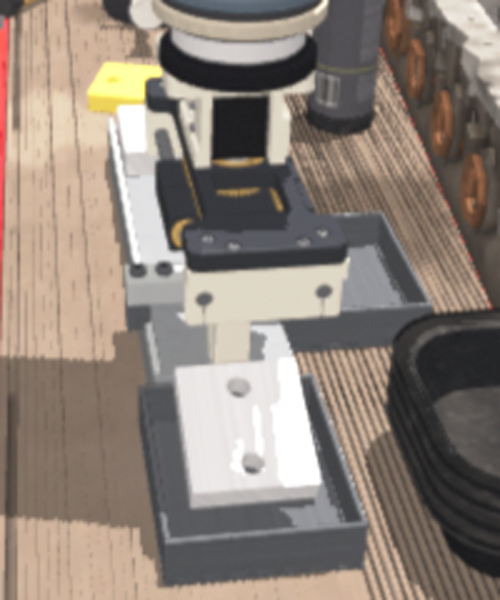

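```bash
python3 -m creep '{"xyz": [[0,3,0],[0,6,0],[0,8,0],[0,8,-40],[0,0,-80],[0,-30,-90]], "angular": [[0,0,0],[0,0,0],[0,0,0],[0,0,0],[0,0,0],[0,0,0]]}' | egrep "force|pos"
python3 - <<'E'
from h import *
st([-256,0,125])
im=imaging.snapshot('side');cv2.imwrite('pics/s5.png',cv2.resize(im[180:420,240:440,::-1],None,fx=2.5,fy=2.5,interpolation=cv2.INTER_CUBIC))
for d in imaging.place_of('side','plate_a_mid'): print((G.T@(np.array(d['xyz'])-O)).round(1),d['confidence'])
E
```

```text
eef_pos: [470.3, -55.8, 150.5]
ft_force: [1.3, -0.1, 1.5]
t 7.58 tips in gauge [ 36.1   2.2 133.5] F(gauge) [0.1 1.3 1.5] w 0.4 yawerr -0.3 tilt [0.009 0.003]
tool shift to tips target [  -3.8 -292.1    7.5]
[107.6   3.2   9.8] 0.89
[-354.7   -7.6   11.4] 0.75
```

View pics/s5.png

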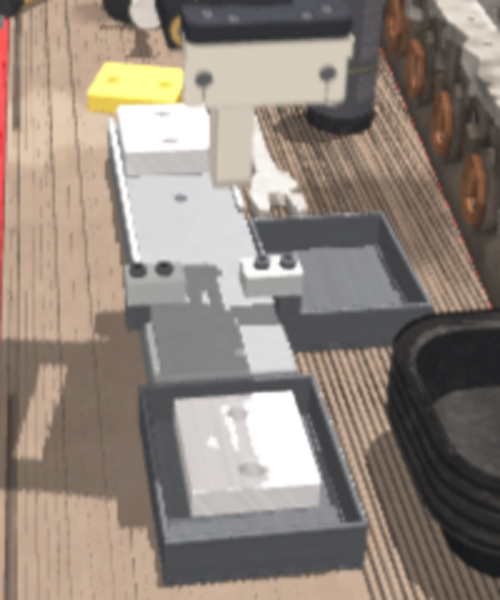

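Run:
```python
from h import *
g=lambda p:(G.T@(p-O)).round(1)
print('bottle base side',g(ray('side',(378,228),0)),g(ray('side',(363,228),0)),'top base',g(ray('top',(250,203),0)), 'yellow hi',g(ray('top',(233,285),15)),g(ray('top',(242,258),15)))
```

```text
bottle base side [-297.9  161.3   -0. ] [-301.   130.5    0. ] top base [-301.3  129.2    0. ] yellow hi [-330.1  -44.6   15. ] [-313.2   10.3   15. ]
```

The good plate lies flat in the pass bin (zoomed px ~245,450; gauge x ≈ 108, y ≈ 3, in tolerance). Next I'll move behind the second plate.

```bash
python3 -m creep '{"xyz": [[-2,-300,0],[-2,-300,0],[-2,-300,0],[-2,-300,0],[-2,-300,0],[-2,-300,0],[-2,-300,0],[-2,-300,0],[-2,-300,0],[-2,-300,0]], "angular": [[0,-0.5,-0.3],[0,-0.5,-0.3],[0,-0.5,-0.3],[0,-0.5,-0.3],[0,-0.5,-0.3],[0,-0.5,-0.3],[0,-0.5,-0.3],[0,-0.5,-0.3],[0,-0.5,-0.3],[0,-0.5,-0.3]]}' | egrep "force|pos"
python3 - <<'E'
from h import *
st([-264,-2,37])
E
```

```text
eef_pos: [460.1, 247.4, 146.7]
ft_force: [0.5, 0.4, -0.1]
t 8.52 tips in gauge [-267.2   -1.4  129.7] F(gauge) [-0.4  0.5 -0.1] w 0.7 yawerr 0.31 tilt [-0.003  0.003]
tool shift to tips target [-0.3  3.  92.7]
```

```bash
python3 -m creep '{"xyz": [[0,1,30],[0,1,60],[0,1,85],[0,1,92],[0,1,92]], "angular": [[0,0.1,0.3],[0,0.1,0.3],[0,0.1,0.3],[0,0.1,0.3],[0,0.1,0.3]]}' | egrep "force|pos"
python3 - <<'E'
from h import *
st([-240,-2,37])
im=imaging.snapshot('side');cv2.imwrite('pics/s6.png',cv2.resize(im[180:420,240:440,::-1],None,fx=2.5,fy=2.5,interpolation=cv2.INTER_CUBIC))
E
```

```text
eef_pos: [459.2, 244.2, 53.2]
ft_force: [-0.3, -0.3, 0.3]
t 8.93 tips in gauge [-264.1   -2.5   36.2] F(gauge) [ 0.3 -0.3  0.3] w 0.2 yawerr -0.09 tilt [-0.005  0.004]
tool shift to tips target [ 0.5 24.1 -0.7]
```

View pics/s6.png

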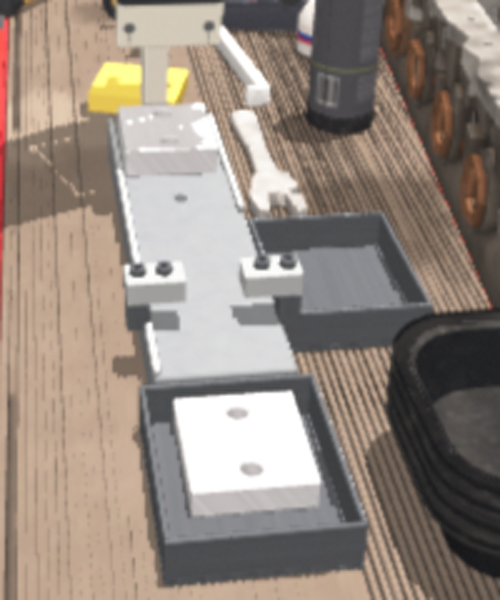

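```bash
python3 -m creep '{"xyz": [[0,6,-1],[1,12,-1],[1,19,-1],[1,27,-1],[1,36,-1],[1,45,-1],[1,54,-1],[1,63,-1],[1,72,-1],[1,81,-1]], "angular": [[0.2,0.3,0],[0.2,0.3,0],[0.2,0.3,0],[0.2,0.3,0],[0.2,0.3,0],[0.2,0.3,0],[0.2,0.3,0],[0.2,0.3,0],[0.2,0.3,0],[0.2,0.3,0]]}' | egrep "force|pos"
python3 - <<'E'
from h import *
st([-104,-1,37])
E
```

```text
eef_pos: [462.7, 163.0, 56.0]
ft_force: [-0.4, 3.3, 2.1]
t 9.82 tips in gauge [-182.8   -0.6   39. ] F(gauge) [-3.3 -0.3  2.1] w 0.5 yawerr -0.07 tilt [ 0.003 -0.   ]
tool shift to tips target [-0.3 78.9  1.9]
```

```bash
python3 -m creep '{"xyz": [[0,8,1],[0,17,1],[0,26,1],[0,35,1],[0,44,1],[0,53,1],[0,62,1],[0,70,1],[0,75,1],[0,77,1]], "angular": [[0,-0.1,0],[0,-0.1,0],[0,-0.1,0],[0,-0.1,0],[0,-0.1,0],[0,-0.1,0],[0,-0.1,0],[0,-0.1,0],[0,-0.1,0],[0,-0.1,0]]}' | egrep "force|pos"
python3 - <<'E'
from h import *
st([-90,0,37])
im=imaging.snapshot('side');cv2.imwrite('pics/s7.png',cv2.resize(im[180:420,240:440,::-1],None,fx=2.5,fy=2.5,interpolation=cv2.INTER_CUBIC))
E
```

```text
eef_pos: [464.3, 85.2, 54.9]
ft_force: [0.1, 1.6, -0.7]
t 10.65 tips in gauge [-105.    -0.8   37.9] F(gauge) [-1.6  0.2 -0.7] w 0.4 yawerr -0.11 tilt [ 0.001 -0.   ]
tool shift to tips target [ 0.8 15.   0.9]
```

View pics/s7.png

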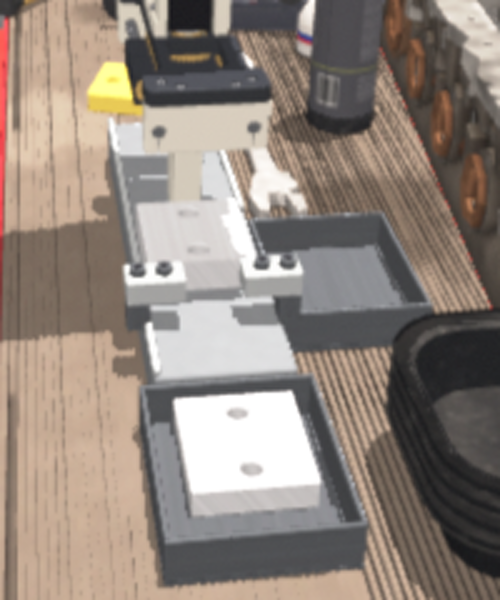

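```bash
python3 -m creep '{"xyz": [[0,2,0],[0,4,0],[0,6,0],[0,8,0]], "angular": [[0,0,0],[0,0,0],[0,0,0],[0,0,0]]}' | egrep "force|pos"
python3 -m creep '{"xyz": [[0,1,0],[0,2,0],[0,3,0]], "angular": [[0,0,0],[0,0,0],[0,0,0]]}' | egrep "force|pos"
```

```text
eef_pos: [464.5, 77.3, 54.9]
ft_force: [0.3, 1.1, 0.4]
eef_pos: [464.6, 74.3, 54.9]
ft_force: [0.7, 1.3, -0.3]
```

```bash
python3 -m creep '{"xyz": [[0,0.7,0],[0,1.4,0]], "angular": [[0,0,0],[0,0,0]]}' | egrep "force|pos"
python3 -c "
from h import *
st()"
```

```text
eef_pos: [464.6, 72.8, 54.9]
ft_force: [-0.7, 1.3, 0.4]
t 11.45 tips in gauge [-92.7  -0.8  37.9] F(gauge) [-1.3 -0.7  0.4] w 0.6 yawerr -0.08 tilt [ 0.001 -0.   ]
```

```bash
python3 -m creep '{"xyz": [[0,1,0],[0,2,0]], "angular": [[0,0,0],[0,0,0]]}' | egrep "force|pos"
```

```text
eef_pos: [464.6, 70.8, 54.9]
ft_force: [-0.1, 1.5, 0.2]
```

```bash
python3 -m creep '{"xyz": [[0,1,0],[0,2,0]], "angular": [[0,0,0],[0,0,0]]}' | egrep "force|pos"
```

```text
eef_pos: [464.7, 68.7, 54.9]
ft_force: [0.5, 0.7, -0.2]
```

```bash
python3 -m creep '{"xyz": [[0,1,0],[0,2,0]], "angular": [[0,0,0],[0,0,0]]}' | egrep "force|pos"
```

```text
eef_pos: [464.7, 66.6, 54.9]
ft_force: [-0.7, 6.4, -0.2]
```

```bash
python3 -m creep '{"xyz": [[0,0.4,0],[0,0.6,0]], "angular": [[0,0,0],[0,0,0]]}' | egrep "force|pos"
python3 -c "
from h import *
st()"
```

```text
eef_pos: [464.7, 66.5, 54.9]
ft_force: [-0.2, 10.0, 0.1]
t 12.12 tips in gauge [-86.3  -0.8  37.9] F(gauge) [-10.    0.1   0.1] w 0.3 yawerr -0.12 tilt [ 0.001 -0.001]
```

Stopped at 10 N with the plate middle at −36 mm, where a 20 mm plate should stop, so this one is too thick. I'll back off and check before pushing it sideways.

```bash
python3 -m creep '{"xyz": [[0,-6,0],[0,-14,0],[0,-16,-35],[0,-16,-70],[-20,-10,-80],[-60,0,-80],[-60,0,-80]], "angular": [[0,0,0],[0,0,0],[0,0,0],[0,0,0],[0,0,0],[0,0,0],[0,0,0]]}' | egrep "force|pos"
python3 - <<'E'
from h import *
st([-36,-54,38])
im=imaging.snapshot('side');cv2.imwrite('pics/s8.png',cv2.resize(im[180:420,240:440,::-1],None,fx=2.5,fy=2.5,interpolation=cv2.INTER_CUBIC))
for d in imaging.place_of('side','plate_a_mid'): print((G.T@(np.array(d['xyz'])-O)).round(1),d['confidence'])
E
```

```text
eef_pos: [398.1, 64.7, 134.1]
ft_force: [-1.0, -0.0, -1.5]
t 12.7 tips in gauge [-86.1 -67.6 117.1] F(gauge) [ 0.  -1.  -1.5] w 1.0 yawerr -0.09 tilt [-0.005 -0.001]
tool shift to tips target [14.1 50.1 79. ]
[103.7   3.1  11.4] 0.93
[-354.7   -6.4    8.6] 0.89
```

View pics/s8.png

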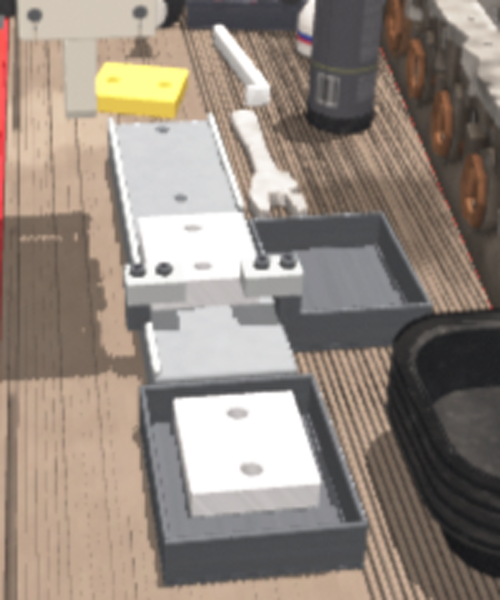

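The plate sits square against the jaws' fronts (zoomed px ~195,255), so it did stop there. I'll lower on the −y side and push it across.

```bash
python3 -m creep '{"xyz": [[8,30,10],[10,48,30],[10,48,60],[10,48,75],[10,48,79],[10,48,79]], "angular": [[0,0.2,0],[0,0.2,0],[0,0.2,0],[0,0.2,0],[0,0.2,0],[0,0.2,0]]}' | egrep "force|pos"
python3 -c "
from h import *
st([-38,-42,38])"
```

```text
eef_pos: [415.4, 17.9, 55.2]
ft_force: [-0.1, -0.1, -0.1]
t 13.3 tips in gauge [-38.8 -51.2  38.2] F(gauge) [ 0.1 -0.1 -0.1] w 0.5 yawerr -0.1 tilt [ 0.003 -0.001]
tool shift to tips target [9.2 0.8 0.3]
```

```bash
python3 -m creep '{"xyz": [[4,0,0],[8,0,0],[11,0,0],[14,0,0],[17,0,0],[20,0,0]], "angular": [[0,0,0],[0,0,0],[0,0,0],[0,0,0],[0,0,0],[0,0,0]]}' | egrep "force|pos"
python3 -c "
from h import *
st()"
```

```text
eef_pos: [435.7, 18.3, 55.6]
ft_force: [-2.9, 0.1, 1.7]
t 13.8 tips in gauge [-38.9 -30.9  38.6] F(gauge) [-0.2 -2.9  1.7] w 0.5 yawerr -0.1 tilt [ 0.003 -0.001]
```

```bash
python3 -m creep '{"xyz": [[6,0,0],[12,0,0],[18,0,0],[24,0,0],[30,0,0],[36,0,0],[42,0,0],[48,0,0],[54,0,0],[60,0,0]], "angular": [[0,0,0],[0,0,0],[0,0,0],[0,0,0],[0,0,0],[0,0,0],[0,0,0],[0,0,0],[0,0,0],[0,0,0]]}' | egrep "force|pos"
python3 - <<'E'
from h import *
st()
im=imaging.snapshot('side');cv2.imwrite('pics/s9.png',cv2.resize(im[180:420,240:440,::-1],None,fx=2.5,fy=2.5,interpolation=cv2.INTER_CUBIC))
E
```

```text
eef_pos: [496.2, 19.6, 55.7]
ft_force: [-1.2, -0.4, 0.1]
t 14.63 tips in gauge [-38.7  29.7  38.7] F(gauge) [ 0.3 -1.2  0.1] w 0.7 yawerr -0.11 tilt [ 0.003 -0.001]
```

View pics/s9.png

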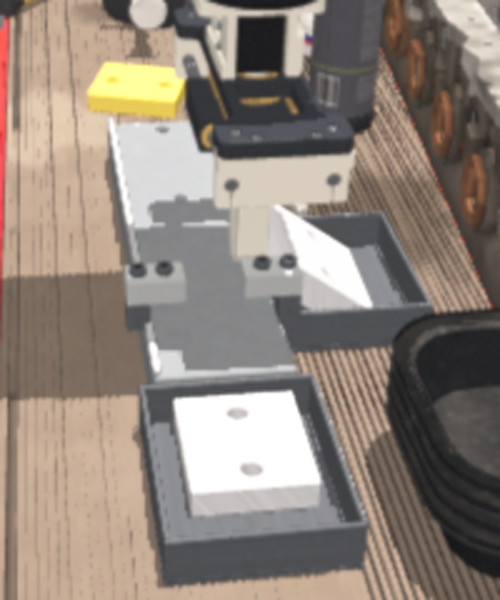

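The plate is tipping into the reject bin, so I'll push further.

```bash
python3 -m creep '{"xyz": [[4,0,0],[8,0,0],[12,0,0],[16,0,0],[20,0,0],[22,0,0]], "angular": [[0,0,0],[0,0,0],[0,0,0],[0,0,0],[0,0,0],[0,0,0]]}' | egrep "force|pos"
python3 - <<'E'
from h import *
st()
im=imaging.snapshot('side');cv2.imwrite('pics/s10.png',cv2.resize(im[180:420,240:440,::-1],None,fx=2.5,fy=2.5,interpolation=cv2.INTER_CUBIC))
E
```

```text
eef_pos: [519.9, 20.0, 56.0]
ft_force: [-2.3, -0.1, -0.2]
t 15.18 tips in gauge [-38.6  53.4  39. ] F(gauge) [ 0.  -2.3 -0.2] w 0.2 yawerr -0.11 tilt [ 0.004 -0.001]
```

View pics/s10.png

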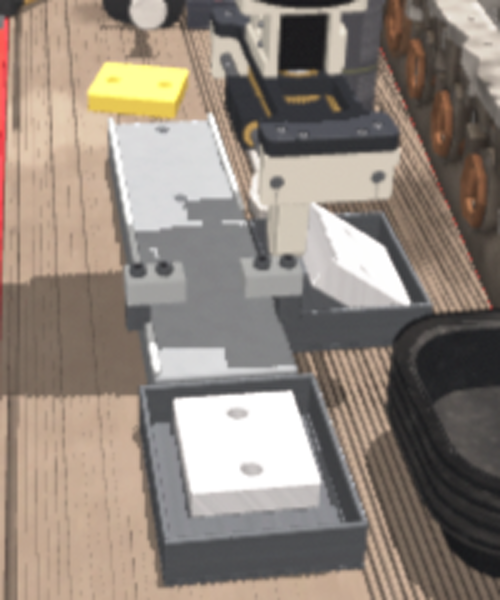

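```bash
python3 -m creep '{"xyz": [[0,0,-15],[0,0,-45],[0,0,-80],[-60,0,-90],[-100,0,-90],[-100,0,-90]], "angular": [[0,0,0],[0,0,0],[0,0,0],[0,0,0],[0,0,0],[0,0,0]]}' | egrep "force|pos"
python3 - <<'E'
from h import *
st()
im=imaging.snapshot('side');cv2.imwrite('pics/s11.png',cv2.resize(im[180:420,240:440,::-1],None,fx=2.5,fy=2.5,interpolation=cv2.INTER_CUBIC))
for d in imaging.place_of('side','plate_b_mid'): print((G.T@(np.array(d['xyz'])-O)).round(1),d['confidence'])
E
```

```text
eef_pos: [415.9, 18.0, 145.8]
ft_force: [-0.1, -0.1, -0.4]
t 15.73 tips in gauge [-38.9 -50.6 128.8] F(gauge) [ 0.  -0.1 -0.4] w 0.4 yawerr -0.09 tilt [ 0.004 -0.001]
[-34.3  80.   14. ] 0.55
```

View pics/s11.png

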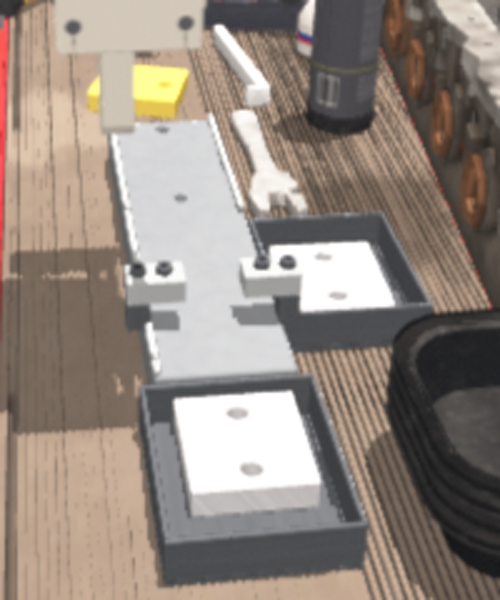

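Both plates lie flat in their bins (reject at zoomed px ~330,275; pass at ~245,450). I'll move the arm clear for one top check.

```bash
python3 -m creep '{"xyz": [[-30,40,-30],[-50,80,-60],[-60,120,-90],[-60,160,-90],[-60,200,-90],[-60,240,-90],[-60,280,-90],[-60,320,-90],[-60,320,-90],[-60,320,-90]], "angular": [[0,0,0],[0,0,0],[0,0,0],[0,0,0],[0,0,0],[0,0,0],[0,0,0],[0,0,0],[0,0,0],[0,0,0]]}' | egrep "force|pos"
python3 - <<'E'
from h import *
st()
im=imaging.snapshot('top');cv2.imwrite('pics/t12.png',cv2.resize(im[180:300,200:500,::-1],None,fx=2.6,fy=2.6,interpolation=cv2.INTER_CUBIC))
for n in('plate_a_mid','wrench','angle_bar'):
  for d in imaging.place_of('top',n): print(n,(G.T@(np.array(d['xyz'])-O)).round(1),d['xyz'],d['confidence'])
E
```

```text
eef_pos: [364.2, -308.1, 235.4]
ft_force: [0.0, 0.2, -0.3]
t 16.67 tips in gauge [ 285.9 -109.7  218.4] F(gauge) [-0.2  0.  -0.3] w 0.5 yawerr -0.3 tilt [0.006 0.001]
plate_a_mid [103.3   3.8  12.1] [473.6, -123.0, 12.1] 0.83
plate_a_mid [-355.1   -5.     5.5] [454.5, 335.1, 5.5] 0.79
wrench [-222.3   75.8    2.8] [538.3, 204.2, 2.8] 0.9
angle_bar [-402.6   83.7    3.7] [542.1, 384.6, 3.7] 0.96
```

View pics/t12.png

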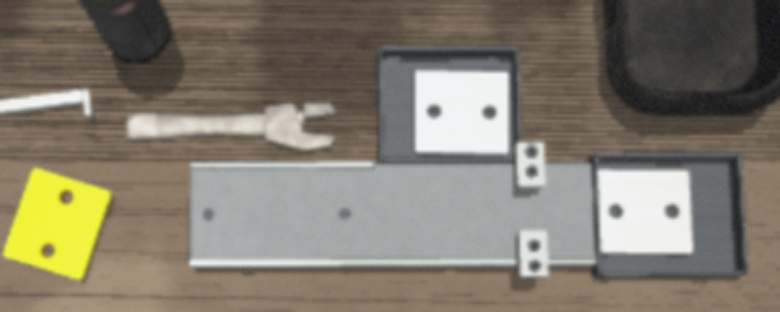

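Both plates are fully inside their bins, with the reject plate at px ~(462,112) and the pass plate at ~(645,212). The wrench and angle bar haven't moved, so I'm handing in.

```bash
python3 -c "
from workcell import hand_in
print(hand_in())"
```

```text
the job is handed in; nothing more can be done
None
```

Both plates are in their proper bins and the job is handed in at about 17 s of the 66 s allowed. No verdict was reported.

- **First plate (good):** the front plate slid under the jaws at about 3 N. I pushed it off the lane's end, and it lies flat in the pass bin.
- **Second plate (too thick):** it stopped dead at the jaws, and I pressed to only about 10 N there. I then pushed it sideways, and it lies flat in the reject bin.

**Last checks:**
- **Pass plate:** the networks put it about 20 mm before its bin's centre and 4 mm across. That is within the 45 and 40 mm limits.
- **Reject plate:** the side camera put it at about +12 mm along and −8 mm across, but with only 0.55 confidence. The last search of the top picture did not list it, though the picture itself shows it fully inside the bin.
- **Bystanders:** the wrench was found within about 4 mm of its first reading. The angle bar was located only at the end, and by eye it looks unmoved.
- **Forces and arm:** the highest force I read was about 13 N, as the first plate tipped over the edge. The arm ended clear of everything.

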